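Raise the bench magnifier to the yellow stop and slide the skull under it

TASK

The skull specimen is too tall for the magnifier: by its orange tab, raise the magnifier on its ladder post until its red catch has cleared the yellow rung (but not the rung above that), then lower it gently so that the catch rests on the yellow rung. Then, by its own orange tab, slide the specimen board along the table, without lifting it, until the skull stands centred under the lens. Let go of both and leave the jar, the cup and the tweezers where they are.

Things in the scene. Friction and masses are not known exactly. Their poses are not given: they have to be found in the camera images.
- stand: fixed magnifier stand; origin on the table right under the lens, in a printed green spot of 92 mm diameter; +x points from the lens to the ladder post, z up. Dark base 115 x 150 x 16 mm from x = 85 to 200 mm. Two upright aluminium rails 12 mm square at x = 145, y = +-45 mm, with a black cross-bar on top, 292 mm high
- yellow_rung (a point): centre of the yellow rung of the ladder post, 178.5 mm above the table, fixed to the stand, yellow bands on the rails beside it. The four rungs are 8 mm thick bars along the stand's y, 35 mm apart: two grey ones below it, one above
- magnifier (a joint): height (m) of the sliding magnifier (about 0.5 kg, falls if let go) above where it starts: 0 = on the lowest rung; on the second, yellow and top rung it reads 0.035, 0.070, 0.105; limit 0.125. It rises past rungs freely; to drop in over a rung it must first go about 15 mm above its resting height there, and then it cannot come down past that rung
- catch (a joint): angle in rad of the magnifier's red gravity catch, a pivoting pawl with a weighted tail (towards the orange tab): 0 = nose level, locking; it grows, to about 1, as a rung pushes the nose down in passing, and falls back to 0 when the rung is cleared
- magnifier_grip (a point): grasp point on the magnifier's upright orange tab, moving with it: tab 14 mm thick along y, 26 mm long along x, top 22 mm above this point, foot 41 mm below. Axes as the stand's. It is 62 mm from the lens centre towards the post, 53 mm above the lens; beyond it come the catch's red tail (28 mm, swings up to 35 mm above this point), blue frame (56 mm), rails (77 mm)
- lens (a point): centre of the round horizontal lens of the magnifier, moving with it: black rim of 106 mm outer diameter, 10 mm thick; its underside is 5 mm below this point (60 mm above the table at the start, 130 mm when on the yellow rung)
- specimen (a point): on the loose specimen board (0.22 kg in all), 50 mm above the table on the vertical axis of the pin that carries the bone-coloured bird skull; the skull's top is 100 mm above the table. Board of wood 84 (x) x 96 (y) x 10 mm centred below this point, with a 22 mm wide neck running 135 mm along its own -y; z up
- board_grip (a point): grasp point on the upright orange tab at the end of the board's neck, 120 mm from the specimen's axis along the board's own -y, 42 mm above the table: the tab is 14 mm thick along the board's x, 24 mm long along y, from 10 to 65 mm above the table. Axes as the board's
- jar: bystander: glass jar with white lid, 54 mm across, 85 mm high, origin at the centre of its underside
- cup: bystander: blue plastic cup, 64 mm across, 60 mm high, origin at the centre of its underside
- tweezers: bystander: yellow plastic tweezers lying flat along their x, about 125 x 20 x 8 mm, origin near the middle of the underside
There are look-alikes about, which are no part of the job. What is shaped like the part that bears specimen but green or turquoise is not meant.

How it is judged (in metres and radians):
On the way, in this order (a step that is already met when the one before it is completed fails the run):
1. the magnifier rests with its catch locked on the yellow rung, let go by the robot (value of joint magnifier between 0.066 and 0.074 m and value of joint catch below 0.15 rad and contact force between stand and the fingers below 0.1 N), for 0.3 s.
2. the skull stands under the lens (horizontal distance between specimen and lens below 0.015 m), for 0.2 s.
At the end, for the whole second after the job is handed in: the magnifier rests on the yellow rung (joint 0.066 to 0.074 m) with the catch level (under 0.15 rad), and the board stands flat on the table (under 0.05 rad, not raised 5 mm) with the specimen's axis within 15 mm of the lens centre, seen from above (value of joint magnifier between 0.066 and 0.074 m and value of joint catch below 0.15 rad and horizontal distance between specimen and lens below 0.015 m and height (world z) of specimen below 0.055 m and angle between specimen's own z axis and vertical below 0.05 rad); the robot touches nothing.
It fails at once if the magnifier is dropped (falls faster than 0.3 m/s) (velocity of joint magnifier below -0.3 m/s).
It fails at once if the specimen board is lifted 15 mm or more off the table (height (world z) of specimen above 0.065 m).
It fails at once if the specimen is tipped by more than 0.25 rad (angle between specimen's own z axis and vertical above 0.25 rad).
It fails at once if the jar, the cup or the tweezers are moved by more than 30 mm (distance of any of jar, cup, tweezers from where it was at the start of the episode above 0.03 m).
It also fails if it takes over 58 s, if anything falls off the work surface, if the arm or the gripper's body presses on something with over 40 N, if the wrist force passes 120 N, or if a joint passes its speed limit or range.

ROBOT

A 7-joint arm with a two-finger parallel gripper is mounted at the origin on the work surface. World frame = base frame: x ahead of the robot, y to its left, z up, the work surface at z = 0. Lengths are in mm, angles in degrees, forces in N, time in s.
With the tool pointing down it reaches from about 425 to 875 mm from the base axis. Payload 4.7 kg.
Tool frame: the origin (TCP) lies midway between the tips of the shut fingers; the grasp point (between the pads) lies behind it (manip.tcp_to_grasp is the z of the grasp point in the tool frame, in mm); z points along the fingers, y is the line along which they close (so a half turn about z gives the same grasp; the last joint's range is limited). The gripper opens to 85 mm and grips with 20 to 120 N. Pads are 22 mm wide; open, the fingers measure 114 mm over their backs; the gripper's body (76 mm by 85 mm) begins 54 mm behind the grasp point. The pads swing forward as they close: fully open they stand 13 mm farther back than shut.
Start: joints at [-70.525, 18.392, -4.016, 83.108, 1.295, 78.541, -3.26], TCP at [208.071, 615.818, 231.349] pointing down, gripper open.
Joint ranges: [-163.93, 163.93], [-17.29, 119.83], [-79.2, 71.16], [3.27, 140.29], [-89.18, 269.18], [5.43, 117.66], [-154.24, 154.24]. Speed limits (degrees/s): [147.25, 147.25, 180, 180, 180, 180, 180].

INTERFACE

Orientations are given as a 3x3 rotation matrix whose columns are the frame's x, y, z axes.
In Python, from workcell import manip, viewer, order gives the robot as it stands. The module is installed in compiled form; this text tells all that it offers.
- The arm moves only by the tool drive_tool, never from a script. Its arguments are lists of equal length, an entry for each row: "fingers": the opening, from 0 (shut) to 1 (fully open); "delta_pos": the shift along the tool's x, y, z in cm, a list of three; "rotation": the turn, a rotation vector about the tool's x, y, z in degrees, a list of three. A call has 1 to 8 rows; each row is the pose to reach, as a shift and turn from the pose commanded when the call began, along the tool's axes at that moment; what a row does not reach only later rows make up. A row lasts 1/12 s, in which the tool goes at most 41.7 mm and 7.16 degrees, less where a joint would pass 70% of its speed; a pose out of reach is approached as far as the arm can. A call with a gripper value outside its range is refused whole. The fingers move at their own pace and stop on an object; "grip_force" is the grip in N (left out, the last holds). Time passes only in rows, so rows that repeat a pose let the fingers close. It gives the time, the measured TCP pose, the force, the opening and the grip force at its end, in the units of the state.
- manip.get_state(): the state, without advancing time (a new reading comes with each control period).
- viewer.camera(name): name is "scene" or "top" or "wrist"; returns the picture (420x560x3 uint8, red, green, blue); there is no depth.
- viewer.camera_model(name): a dict with "fovy" (degrees; the focal length in pixels is half the picture's height over the tangent of half this angle, whatever the lens; pixels are square), "cx", "cy" (the principal point, pixels), "distortion" ([k1, k2, p1, p2, k3] as OpenCV has them; the pictures are not rectified), "R" (3x3) and "t" (3): a world point X has camera coordinates R X + t. Camera axes: x right, y down, z forward; pixel columns grow to the right and rows downward; lengths in mm; the calibration is good to about 2 mm. A picture is of the moment at which its call begins: read the wrist's pose just before it. camera_model takes no time and is no camera call; for the wrist camera it gives the pose at the moment of the call.
- order.finish_job(): hands the job in; it is judged then, once.
Trained networks look in the newest picture that a camera, given by its name, has taken for a name from the list of things; names that differ only in an ending like _2 or _b are one class to them, and where a whole thing is asked for, a point or a joint stands for the part that bears it (a point fixed in the world has none). Each returns a list of dicts, best first, with "confidence" (0 to 1); they miss things now and then, are a little off and sometimes report something else, mostly with a low value. They report only what shows in the picture. A call takes as long as a camera call. They do not tell look-alikes from the thing itself.
- viewer.boxes_of(camera, name): "position" ([column, row] as shares, 0 to 1, of the picture: columns of its width, rows of its height, amid what is visible of it).
- viewer.tip_of(camera, name): "position" ([column, row] as shares, 0 to 1, of the picture: columns of its width, rows of its height: a listed point, or the origin of a listed thing).
The state is a dict: "time": time; "qpos": joint angles; "joint_vel": joint speeds; "effort": joint torques, N m; "tool_pos": TCP position; "eef_rot": TCP orientation; "wrist_force": force on the tool from outside, world axes, zero at the start; "torque": the same for the moment, N m; "gripper_width": finger opening in mm; "finger_force": force on a finger pad.
Only numpy, scipy, OpenCV 4.12 (cv2) and the standard library are available. Lean on these libraries where they do the work, as an engineer would, in place of code of your own. Each camera call takes 0.05 s, during which the arm holds its last target. There are 200 camera calls.

## Working session

There is one attempt and no reset: what is moved stays moved. The work goes in short steps, Python scripts to look and compute and a tool call to move; the robot and the scene stay as the last step left them, time stands still between calls to the robot, and variables do not carry over. Pictures are saved under pics/ and viewed, at most 10 in all, crops included, and the job is handed in when it is done.

Besides the shell and the picture viewer there is one more tool, called after "Emit:" by a JSON object that holds its "method" and its "body", one argument or row to a line. drive_tool: Moves the arm, as the interface text tells. Its arguments: {"type":"object","properties":{"fingers":{"type":"array","items":{"type":"number"}},"delta_pos":{"type":"array","items":{"type":"array","items":{"type":"number"}}},"rotation":{"type":"array","items":{"type":"array","items":{"type":"number"}}},"grip_force":{"type":"number"}},"required":["fingers","delta_pos","rotation"]}

```bash
mkdir -p pics
cat > h.py <<'E'
from workcell import manip, viewer, order
import numpy as np, cv2
def K(m):
    f=210/np.tan(np.radians(m["fovy"])/2); return np.array([[f,0,m["cx"]],[0,f,m["cy"]],[0,0,1.]])
def ray(m,px):
    u=cv2.undistortPoints(np.array([[px]],float),K(m),np.array(m["distortion"],float))[0,0]
    R=np.array(m["R"]);t=np.array(m["t"]); d=R.T@np.array([u[0],u[1],1]); return -R.T@t,d/np.linalg.norm(d)
def atz(m,px,z):
    c,d=ray(m,px); return c+d*(z-c[2])/d[2]
def tri(obs):
    A=np.zeros((3,3));b=np.zeros(3)
    for m,px in obs:
        c,d=ray(m,px);P=np.eye(3)-np.outer(d,d);A+=P;b+=P@c
    x=np.linalg.solve(A,b); return x
def proj(m,X):
    return cv2.projectPoints(np.array(X,float).reshape(-1,1,3),cv2.Rodrigues(np.array(m["R"],float))[0],np.array(m["t"],float),K(m),np.array(m["distortion"],float))[0][:,0]
def px(p): return [p[0]*560,p[1]*420]
E
python3 - <<'E'
from h import *
print(manip.tcp_to_grasp, manip.get_state()["eef_rot"])
for c in ["scene","top"]:
    im=viewer.camera(c);cv2.imwrite(f"pics/{c}0.png",im[:,:,::-1]);m=viewer.camera_model(c);print(c,ray(m,[280,210]))
    for n in ["stand","yellow_rung","magnifier_grip","lens","specimen","board_grip","jar","cup","tweezers"]:
        print(n,[(np.round(px(r["position"]),1).tolist(),round(r["confidence"],2)) for r in viewer.tip_of(c,n)[:3]])
E
```

```text
-18.700000000000003 [[-9.47395068e-01  3.20066108e-01 -5.21338826e-04]
 [ 3.20066515e-01  9.47393218e-01 -1.87523415e-03]
 [-1.06286027e-04 -1.94345068e-03 -9.99998106e-01]]
scene (array([1278.28878115,  583.23167832,  737.50954901]), array([-0.66540751, -0.52106994, -0.53452686]))
stand [([354.7, 291.6], 0.59), ([304.0, 253.3], 0.21)]
yellow_rung [([307.3, 251.4], 0.92)]
magnifier_grip [([341.5, 261.5], 0.76)]
lens [([359.1, 268.6], 0.89)]
specimen [([272.7, 220.9], 0.94), ([244.4, 160.3], 0.83), ([162.8, 196.0], 0.56)]
board_grip [([212.6, 156.1], 0.81), ([443.0, 203.9], 0.81), ([241.2, 201.5], 0.79)]
jar [([189.7, 273.6], 0.88)]
cup [([131.4, 254.4], 0.84)]
tweezers [([429.4, 289.7], 0.98)]
top (array([ 269.87657209,  -41.6152678 , 1275.28038265]), array([ 0.16706767,  0.02420529, -0.98564826]))
stand [([217.0, 194.2], 0.96)]
yellow_rung [([219.5, 132.0], 0.91)]
magnifier_grip []
lens [([215.6, 195.8], 0.96)]
specimen [([180.8, 286.1], 0.76), ([396.5, 283.0], 0.72), ([300.6, 213.1], 0.61)]
board_grip [([195.8, 321.9], 0.96), ([436.9, 278.4], 0.9)]
jar [([323.0, 150.3], 0.71)]
cup [([375.1, 139.2], 0.83)]
tweezers [([176.2, 229.5], 0.55)]
```

View pics/scene0.png

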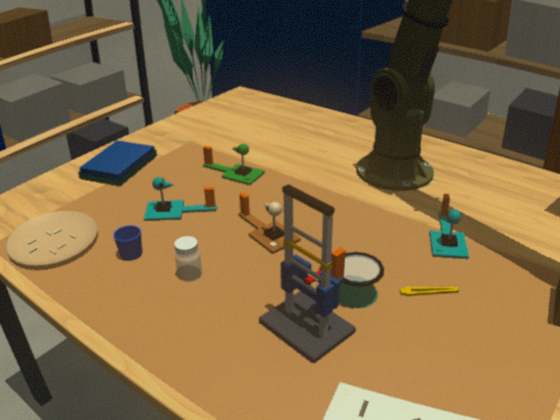

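View pics/top0.png

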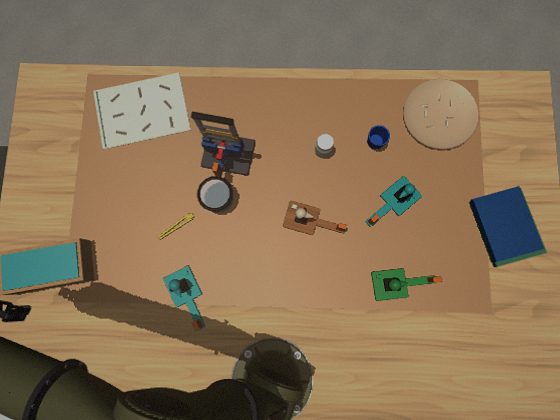

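The scene shows the wooden board's skull at scene (273,212) and top (301,213), with its tab at scene (244,203) and top (342,227). The lens is at scene (359,268) and top (216,195), and the post is further from the robot. The turquoise and green boards are decoys.

Run:
```python
from h import *
s=viewer.camera_model("scene");t=viewer.camera_model("top")
L=tri([(s,[359.1,268.6]),(t,[215.6,195.8])]);Y=tri([(s,[307.3,251.4]),(t,[219.5,132.0])])
print("lens",L,atz(t,[215.6,195.8],65),atz(s,[359.1,268.6],65));print("yel",Y,atz(t,[219.5,132],178.5),atz(s,[307.3,251.4],178.5))
print("stand",atz(t,[217,194.2],0),atz(s,[354.7,291.6],0))
print("mg",atz(s,[341.5,261.5],118))
print("spec",tri([(s,[272.7,220.9]),(t,[300.6,213.1])]),atz(t,[300.6,213.1],50),atz(s,[272.7,220.9],50))
print("bg",atz(s,[241.2,201.5],42),"top tab top",atz(t,[343,227],65))
im=viewer.camera("top");a=cv2.resize(im[80:250,150:370],None,fx=3.4,fy=3.4,interpolation=2)
cv2.imwrite("pics/tc.png",a[:,:,::-1])
for n in ["jar","cup","tweezers"]: print(n,[atz(t,px(r["position"]),0).round() for r in viewer.tip_of("top",n)[:1]])
```

```text
lens [513.63678647 180.01301464  57.43084148] [512.98347307 177.1027141   65.        ] [521.16193573 185.95168135  65.        ]
yel [664.60164465 156.71125304 181.38818293] [667.09666608 155.05808066 178.5       ] [660.12979954 156.78878645 178.5       ]
stand [531.15079323 184.79515208   0.        ] [518.79808409 179.09402528   0.        ]
mg [581.6728784 179.9080746 118.       ]
spec [469.60023399 -71.9071333   50.26181976] [469.67839125 -71.96335715  50.        ] [469.26582538 -72.10061991  50.        ]
bg [ 437.58869059 -195.52283472   42.        ] top tab top [ 429.58897468 -193.4621056    65.        ]
jar [array([ 675., -135.,    0.])]
cup [array([ 708., -297.,    0.])]
tweezers [array([432., 307.,   0.])]
```

View pics/tc.png

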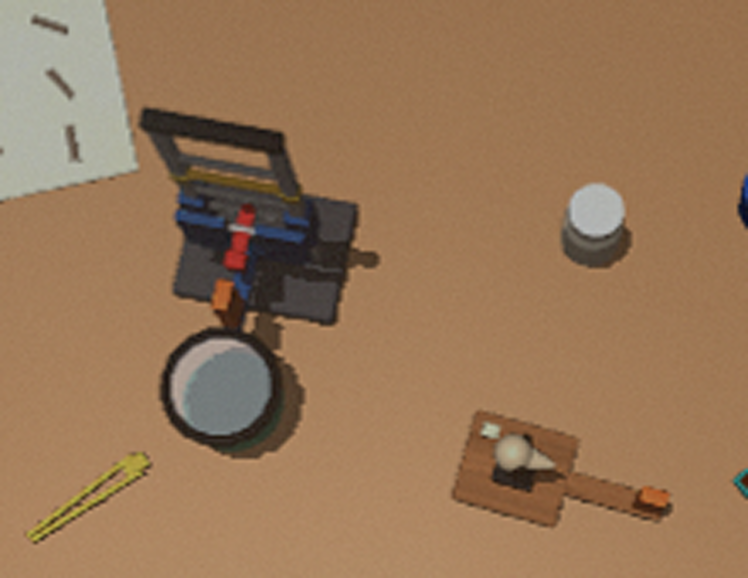

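```bash
cat >> h.py <<'E'
from scipy.spatial.transform import Rotation as Ro
def move(goal,yaw):
    """goal TCP (mm), tool y axis heading (deg) relative to world +y; tool down"""
    s=manip.get_state();R=np.array(s["eef_rot"])
    c,q=np.cos(np.radians(yaw)),np.sin(np.radians(yaw))
    y=np.array([-q,c,0]);z=np.array([0,0,-1.]);G=np.c_[np.cross(y,z),y,z]
    print("t",round(s["time"],2),"tcp",np.round(s["tool_pos"],1),"delta cm",np.round(R.T@(np.array(goal)-s["tool_pos"])/10,2),"rot",np.round(Ro.from_matrix(R.T@G).as_rotvec(degrees=True),2),"F",np.round(s["wrist_force"],1),"w",round(s["gripper_width"],1))
E
python3 - <<'E'
from h import *
s=manip.get_state();R=np.array(s["eef_rot"]);m=viewer.camera_model("wrist")
c=-np.array(m["R"]).T@np.array(m["t"]);print("cam in tool",R.T@(c-s["tool_pos"]),R.T@np.array(m["R"])[2])
t=viewer.camera_model("top")
f=lambda x,y:[150+x/3.4,80+y/3.4]
a=atz(t,f(143,116),292);b=atz(t,f(284,140),292);print(a,b,np.degrees(np.arctan2(*(a-b)[:2])))
move([560,170,231],-9)
E
```

```text
cam in tool [  83.59426382   -0.60784931 -142.74992104] [-3.21765512e-01 -3.01851143e-04  9.46819341e-01]
[670.60331426 204.43080244 292.        ] [654.3411391  101.69205766 292.        ] 8.994535924225094
t 1.2 tcp [208.1 615.8 231.3] delta cm [-4.761e+01 -3.097e+01  3.000e-02] rot [ 0.    0.   -9.66] F [-0.1  0.2 -1.3] w 85.4
```

Emit:
{"method": "drive_tool", "body": {
  "fingers": [1,1,1,1,1,1,1,1],
  "delta_pos": [
    [-47.6,-31,0],
    [-47.6,-31,0],
    [-47.6,-31,0],
    [-47.6,-31,0],
    [-47.6,-31,0],
    [-47.6,-31,0],
    [-47.6,-31,0],
    [-47.6,-31,0]
  ],
  "rotation": [
    [0,0,-9.7],
    [0,0,-9.7],
    [0,0,-9.7],
    [0,0,-9.7],
    [0,0,-9.7],
    [0,0,-9.7],
    [0,0,-9.7],
    [0,0,-9.7]
  ]
}}

```text
time: 1.87
tool_pos: [415.5, 352.3, 231.7]
eef_rot: [[-0.988, 0.156, 0.001], [0.156, 0.988, 0.001], [-0.0, 0.001, -1.0]]
wrist_force: [1.4, 0.5, 0.4]
gripper_width: 85.3
finger_force: 0.0
```

```bash
python3 -c "
from h import *
move([560,170,231],-9)"
```

```text
t 1.87 tcp [415.5 352.3 231.7] delta cm [-17.12 -15.76   0.07] rot [0.05 0.03 0.04] F [1.4 0.5 0.4] w 85.3
```

Emit:
{"method": "drive_tool", "body": {
  "fingers": [1,1,1,1,1,1,1,1],
  "delta_pos": [
    [-17.1,-15.8,0],
    [-17.1,-15.8,0],
    [-17.1,-15.8,0],
    [-17.1,-15.8,0],
    [-17.1,-15.8,0],
    [-17.1,-15.8,0],
    [-17.1,-15.8,0],
    [-17.1,-15.8,0]
  ],
  "rotation": [
    [0,0,0],
    [0,0,0],
    [0,0,0],
    [0,0,0],
    [0,0,0],
    [0,0,0],
    [0,0,0],
    [0,0,0]
  ]
}}

```text
time: 2.53
tool_pos: [559.6, 169.4, 231.3]
eef_rot: [[-0.987, 0.16, 0.0], [0.16, 0.987, -0.0], [-0.0, -0.0, -1.0]]
wrist_force: [0.1, 1.2, -0.4]
gripper_width: 85.2
finger_force: 0.0
```

Run:
```python
from h import *
m=viewer.camera_model("wrist");im=viewer.camera("wrist");cv2.imwrite("pics/w1.png",im[:,:,::-1])
for n,z in [("magnifier_grip",118),("lens",65),("stand",0),("yellow_rung",178.5)]:
    for r in viewer.tip_of("wrist",n)[:2]: print(n,np.round(px(r["position"])),round(r["confidence"],2),atz(m,px(r["position"]),z).round(1))
o=np.array([517,177,0]);X=np.array([.988,-.156,0]);Yv=np.array([.156,.988,0])
for dx in(-13,13):
  for dy in(-7,7): print("pred tab top",proj(m,o+(62+dx)*X+dy*Yv+[0,0,140]).round())
move([560,170,231],-9)
```

```text
magnifier_grip [284. 228.] 0.77 [581.5 169.6 118. ]
lens [284. 148.] 0.63 [520.6 179.2  65. ]
lens [ 29. 134.] 0.54 [466.6 -63.3  65. ]
stand [282. 140.] 0.8 [520.9 178.3   0. ]
yellow_rung [282. 359.] 0.69 [665.7 153.3 178.5]
pred tab top [[273. 220.]]
pred tab top [[290. 220.]]
pred tab top [[273. 250.]]
pred tab top [[290. 249.]]
t 2.78 tcp [557.9 173.2 231.4] delta cm [-0.25 -0.28  0.04] rot [ 0.03 -0.02  0.21] F [-0.1  0.4 -0.1] w 85.6
```

View pics/w1.png

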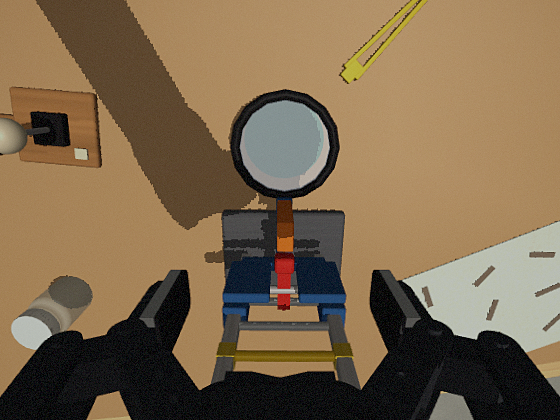

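Tab top at wrist (285,222–255), straight ahead of the fingers; the estimate from networks and picture is a grip at about (581.5,169.5).

```bash
python3 -c "
from h import *
move([581,169.7,100],-9)"
```

```text
t 2.78 tcp [557.9 173.2 231.4] delta cm [-2.34  0.   13.13] rot [ 0.03 -0.02  0.21] F [-0.1  0.4 -0.1] w 85.6
```

Emit:
{"method": "drive_tool", "body": {
  "fingers": [1,1,1,1,1,1,1,1],
  "delta_pos": [
    [-2.3,0,2],
    [-2.3,0,4],
    [-2.3,0,6],
    [-2.3,0,8],
    [-2.3,0,10],
    [-2.3,0,12],
    [-2.3,0,13.1],
    [-2.3,0,13.1]
  ],
  "rotation": [
    [0,0,0.2],
    [0,0,0.2],
    [0,0,0.2],
    [0,0,0.2],
    [0,0,0.2],
    [0,0,0.2],
    [0,0,0.2],
    [0,0,0.2]
  ]
}}

```text
time: 3.45
tool_pos: [579.1, 168.3, 97.6]
eef_rot: [[-0.988, 0.158, -0.005], [0.158, 0.988, -0.002], [0.005, -0.002, -1.0]]
wrist_force: [-1.0, 1.0, 0.2]
gripper_width: 85.6
finger_force: 0.0
```

Run:
```python
from h import *
im=viewer.camera("wrist");cv2.imwrite("pics/w2.png",im[:,:,::-1])
move([581,169.7,100],-9)
```

```text
t 3.5 tcp [580.4 168.4  99.4] delta cm [-0.04  0.14 -0.06] rot [-0.06 -0.12 -0.09] F [ 0.3 -0.1  0.3] w 85.3
```

View pics/w2.png

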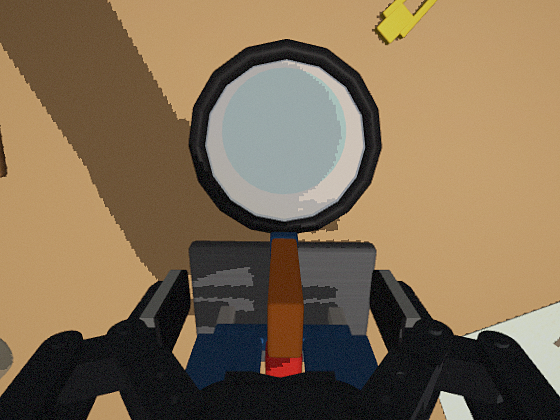

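The tab (column 285) stands between the pads (about 190–372), slightly to +y; shift 1.4 mm and close.

Emit:
{"method": "drive_tool", "body": {
  "fingers": [1,0,0,0,0,0,0,0],
  "delta_pos": [
    [0,0.14,0],
    [0,0.14,0],
    [0,0.14,0],
    [0,0.14,0],
    [0,0.14,0],
    [0,0.14,0],
    [0,0.14,0],
    [0,0.14,0]
  ],
  "rotation": [
    [0,0,0],
    [0,0,0],
    [0,0,0],
    [0,0,0],
    [0,0,0],
    [0,0,0],
    [0,0,0],
    [0,0,0]
  ],
  "grip_force": 50
}}

```text
time: 4.17
tool_pos: [582.0, 170.0, 100.8]
eef_rot: [[-0.987, 0.16, 0.001], [0.16, 0.987, 0.001], [-0.001, 0.001, -1.0]]
wrist_force: [0.3, 2.6, 1.2]
gripper_width: 13.8
finger_force: 51.8
```

Emit:
{"method": "drive_tool", "body": {
  "fingers": [0,0,0,0],
  "delta_pos": [
    [0,0,0],
    [0,0,0],
    [0,0,0],
    [0,0,0]
  ],
  "rotation": [
    [0,0,0],
    [0,0,0],
    [0,0,0],
    [0,0,0]
  ]
}}

```text
time: 4.5
tool_pos: [582.0, 170.0, 100.7]
eef_rot: [[-0.987, 0.159, 0.001], [0.159, 0.987, 0.001], [-0.001, 0.001, -1.0]]
wrist_force: [0.5, 2.9, 2.2]
gripper_width: 13.4
finger_force: 52.0
```

Emit:
{"method": "drive_tool", "body": {
  "fingers": [0,0,0,0,0,0,0,0],
  "delta_pos": [
    [0,0,-0.6],
    [0,0,-1.2],
    [0,0,-1.8],
    [0,0,-2.4],
    [0,0,-3.0],
    [0,0,-3.6],
    [0,0,-4.2],
    [0,0,-4.8]
  ],
  "rotation": [
    [0,0,0],
    [0,0,0],
    [0,0,0],
    [0,0,0],
    [0,0,0],
    [0,0,0],
    [0,0,0],
    [0,0,0]
  ]
}}

```text
time: 5.17
tool_pos: [582.0, 170.0, 147.0]
eef_rot: [[-0.987, 0.159, 0.001], [0.159, 0.987, 0.001], [-0.001, 0.001, -1.0]]
wrist_force: [4.6, 5.0, -7.4]
gripper_width: 13.5
finger_force: 50.8
```

Emit:
{"method": "drive_tool", "body": {
  "fingers": [0,0,0,0,0,0,0,0],
  "delta_pos": [
    [0,0,-0.6],
    [0,0,-1.2],
    [0,0,-1.8],
    [0,0,-2.4],
    [0,0,-3.0],
    [0,0,-3.6],
    [0,0,-4.2],
    [0,0,-4.2]
  ],
  "rotation": [
    [0,0,0],
    [0,0,0],
    [0,0,0],
    [0,0,0],
    [0,0,0],
    [0,0,0],
    [0,0,0],
    [0,0,0]
  ]
}}

```text
time: 5.83
tool_pos: [581.9, 170.0, 189.9]
eef_rot: [[-0.987, 0.159, 0.001], [0.159, 0.987, 0.001], [-0.0, 0.001, -1.0]]
wrist_force: [3.7, 5.1, -6.1]
gripper_width: 13.1
finger_force: 51.6
```

Emit:
{"method": "drive_tool", "body": {
  "fingers": [0,0,0],
  "delta_pos": [
    [0,0,-0.4],
    [0,0,-0.4],
    [0,0,-0.4]
  ],
  "rotation": [
    [0,0,0],
    [0,0,0],
    [0,0,0]
  ]
}}

```text
time: 6.08
tool_pos: [581.9, 170.0, 192.9]
eef_rot: [[-0.987, 0.159, 0.0], [0.159, 0.987, 0.001], [-0.0, 0.001, -1.0]]
wrist_force: [5.1, 5.7, -5.3]
gripper_width: 13.1
finger_force: 51.5
```

Run:
```python
from h import *
m=viewer.camera_model("scene");im=viewer.camera("scene")
cv2.imwrite("pics/s2.png",cv2.resize(im[170:370,220:420],None,fx=3,fy=3,interpolation=2)[:,:,::-1])
for n in ["lens","magnifier_grip"]:
    print(n,[(np.round(px(r["position"])),r["confidence"]) for r in viewer.tip_of("scene",n)[:1]])
for h in (70,85,93,105): print(h,proj(m,[520.7,178.5,65+h]).round(1))
s=manip.get_state();print(s["tool_pos"],s["wrist_force"])
```

```text
lens [(array([365., 230.]), 0.68)]
magnifier_grip [(array([343., 221.]), 0.92)]
70 [[358.2 238.3]]
85 [[358.7 231.9]]
93 [[359.  228.4]]
105 [[359.4 223.1]]
[581.89496825 170.00329737 192.82160755] [ 4.93124343  5.3617877  -5.84186052]
```

View pics/s2.png

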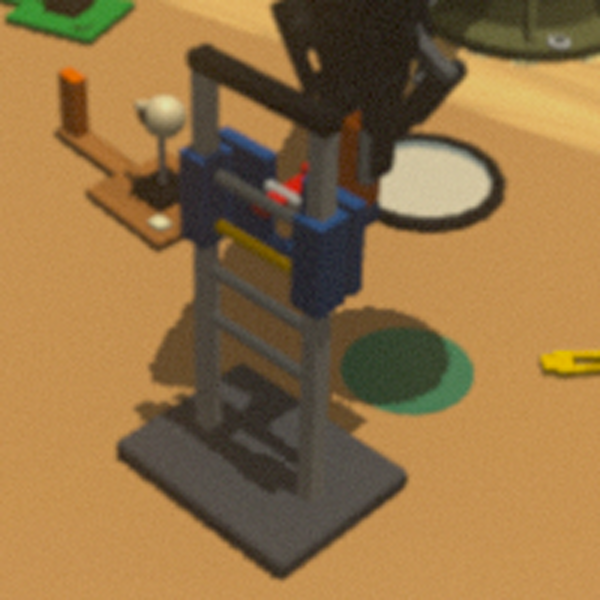

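The red catch is between the yellow rung and the grey rung above it, about level. Lowering slowly to ~TCP z 171.

Emit:
{"method": "drive_tool", "body": {
  "fingers": [0,0,0,0,0,0,0,0],
  "delta_pos": [
    [0,0,0.3],
    [0,0,0.6],
    [0,0,0.9],
    [0,0,1.2],
    [0,0,1.5],
    [0,0,1.7],
    [0,0,1.9],
    [0,0,2.0]
  ],
  "rotation": [
    [0,0,0],
    [0,0,0],
    [0,0,0],
    [0,0,0],
    [0,0,0],
    [0,0,0],
    [0,0,0],
    [0,0,0]
  ]
}}

```text
time: 6.9
tool_pos: [581.9, 170.0, 172.7]
eef_rot: [[-0.987, 0.159, 0.0], [0.159, 0.987, 0.001], [-0.0, 0.001, -1.0]]
wrist_force: [2.9, 4.9, -4.3]
gripper_width: 13.4
finger_force: 51.6
```

Emit:
{"method": "drive_tool", "body": {
  "fingers": [0,0,0,0],
  "delta_pos": [
    [0,0,0.1],
    [0,0,0.2],
    [0,0,0.25],
    [0,0,0.25]
  ],
  "rotation": [
    [0,0,0],
    [0,0,0],
    [0,0,0],
    [0,0,0]
  ]
}}

```text
time: 7.23
tool_pos: [582.0, 170.0, 170.5]
eef_rot: [[-0.987, 0.159, 0.001], [0.159, 0.987, 0.001], [-0.0, 0.001, -1.0]]
wrist_force: [4.2, 3.8, -4.5]
gripper_width: 13.0
finger_force: 51.6
```

Emit:
{"method": "drive_tool", "body": {
  "fingers": [0,0,0,0],
  "delta_pos": [
    [0,0,0.1],
    [0,0,0.15],
    [0,0,0.15],
    [0,0,0.15]
  ],
  "rotation": [
    [0,0,0],
    [0,0,0],
    [0,0,0],
    [0,0,0]
  ]
}}

```text
time: 7.57
tool_pos: [582.0, 170.0, 170.1]
eef_rot: [[-0.987, 0.159, 0.001], [0.159, 0.987, 0.001], [-0.001, 0.001, -1.0]]
wrist_force: [2.7, 5.1, -1.7]
gripper_width: 13.2
finger_force: 52.2
```

Emit:
{"method": "drive_tool", "body": {
  "fingers": [0,0,0,0],
  "delta_pos": [
    [0,0,0.1],
    [0,0,0.1],
    [0,0,0.1],
    [0,0,0.1]
  ],
  "rotation": [
    [0,0,0],
    [0,0,0],
    [0,0,0],
    [0,0,0]
  ]
}}

```text
time: 7.9
tool_pos: [582.0, 170.0, 169.9]
eef_rot: [[-0.987, 0.159, 0.001], [0.159, 0.987, 0.001], [-0.001, 0.001, -1.0]]
wrist_force: [2.1, 5.7, 3.1]
gripper_width: 13.8
finger_force: 52.7
```

Settled on the rung (force reversed). Release.

Emit:
{"method": "drive_tool", "body": {
  "fingers": [0.3,0.6,1,1,1,1,1,1],
  "delta_pos": [
    [0,0,0],
    [0,0,0],
    [0,0,0],
    [0,0,0],
    [0,0,0],
    [0,0,0],
    [0,0,0],
    [0,0,0]
  ],
  "rotation": [
    [0,0,0],
    [0,0,0],
    [0,0,0],
    [0,0,0],
    [0,0,0],
    [0,0,0],
    [0,0,0],
    [0,0,0]
  ]
}}

```text
time: 8.57
tool_pos: [581.7, 169.1, 169.3]
eef_rot: [[-0.987, 0.159, -0.0], [0.159, 0.987, -0.0], [0.0, -0.0, -1.0]]
wrist_force: [-0.5, -0.2, -0.3]
gripper_width: 85.6
finger_force: 0.0
```

Emit:
{"method": "drive_tool", "body": {
  "fingers": [1,1,1,1,1,1,1,1],
  "delta_pos": [
    [0,0,-1.5],
    [0,0,-3],
    [0,0,-4.5],
    [0,0,-6],
    [0,0,-7.5],
    [0,0,-9],
    [0,0,-9],
    [0,0,-9]
  ],
  "rotation": [
    [0,0,0],
    [0,0,0],
    [0,0,0],
    [0,0,0],
    [0,0,0],
    [0,0,0],
    [0,0,0],
    [0,0,0]
  ]
}}

```text
time: 9.23
tool_pos: [582.1, 169.2, 259.9]
eef_rot: [[-0.987, 0.159, 0.002], [0.159, 0.987, 0.001], [-0.001, 0.001, -1.0]]
wrist_force: [-0.5, 1.3, -0.5]
gripper_width: 85.4
finger_force: 0.0
```

Run:
```python
from h import *
m=viewer.camera_model("scene");im=viewer.camera("scene")
print([np.round(px(r["position"]),1) for r in viewer.tip_of("scene","lens")[:1]],[np.round(px(r["position"]),1) for r in viewer.tip_of("scene","magnifier_grip")[:1]])
B=[np.round(px(r["position"]),1) for r in viewer.tip_of("scene","board_grip")];print(B)
for h in (0,35,70,85): print(h,proj(m,[520.7,178.5,65+h]).round(1),proj(m,[582,170,118+h]).round(1))
mw=viewer.camera_model("wrist");w=viewer.camera("wrist");cv2.imwrite("pics/w3.png",w[:,:,::-1])
for n,z in [("lens",135),("stand",0)]:
    print(n,[(atz(mw,px(r["position"]),z).round(1),round(r["confidence"],2)) for r in viewer.tip_of("wrist",n)[:2]])
move([434,-194,231],-9)
```

```text
[array([360.3, 241.2])] [array([341.8, 232. ])]
[array([245.3, 198.4]), array([209.2, 195.3]), array([209. , 154.1]), array([445.4, 206.3])]
0 [[356.  267.1]] [[336.9 259.7]]
35 [[357.1 253. ]] [[337.7 244.4]]
70 [[358.2 238.3]] [[338.5 228.6]]
85 [[358.7 231.9]] [[338.9 221.6]]
lens [(array([520.2, 179.7, 135. ]), 0.97)]
stand [(array([521.6, 176.9,   0. ]), 0.81), (array([794.9, 135. ,   0. ]), 0.74)]
t 9.58 tcp [581.4 169.1 258.5] delta cm [  8.76 -38.19   2.78] rot [-0.04 -0.07 -0.16] F [ 0.7  0.3 -0.3] w 85.1
```

View pics/w3.png

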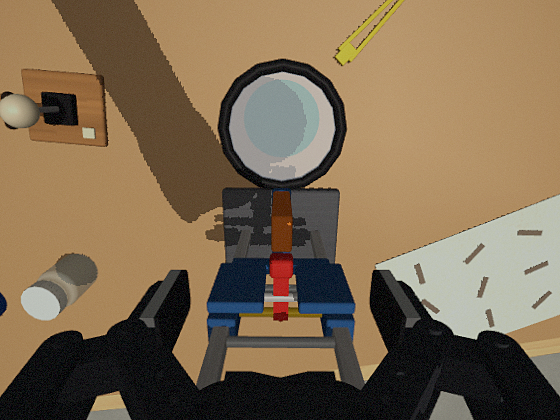

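The magnifier reads ~70 mm (lens re-found at (520.5,179)), catch tail level. Now to the board.

Emit:
{"method": "drive_tool", "body": {
  "fingers": [1,1,1,1,1,1,1,1],
  "delta_pos": [
    [8.8,-38,0],
    [8.8,-38,0],
    [8.8,-38,0],
    [8.8,-38,0],
    [8.8,-38,0],
    [8.8,-38,0],
    [8.8,-38,0],
    [8.8,-38,0]
  ],
  "rotation": [
    [0,0,7],
    [0,0,14],
    [0,0,21],
    [0,0,28],
    [0,0,35],
    [0,0,42],
    [0,0,49],
    [0,0,56]
  ]
}}

```text
time: 10.25
tool_pos: [454.5, -141.1, 259.2]
eef_rot: [[-0.415, 0.91, 0.0], [0.91, 0.415, 0.001], [0.0, 0.001, -1.0]]
wrist_force: [1.1, 0.3, -0.3]
gripper_width: 85.3
finger_force: 0.0
```

Run:
```python
from h import *
m=viewer.camera_model("scene");t=viewer.camera_model("top");print("tab",atz(m,[245.3,198.4],42))
f=lambda x,y:[150+x/3.4,80+y/3.4]
for p in [(148,460),(138,455),(30,540)]: print("tw",atz(t,f(*p),5))
for p in [(640,498),(666,500)]: print("tabtop",atz(t,f(*p),65))
for p in [(470,412),(579,440),(555,526),(453,498)]: print("corner",atz(t,f(*p),10))
move([434,-194,200],-106)
```

```text
tab [ 420.44204249 -196.9544172    42.        ]
tw [463.20717828 251.96312547   5.        ]
tw [467.53463363 261.2018292    5.        ]
tw [389.3680146  352.08994996   5.        ]
tabtop [ 430.80508023 -179.87665554   65.        ]
tabtop [ 429.6076087  -201.67482276   65.        ]
corner [512.04148642 -34.85950703  10.        ]
corner [ 488.77896105 -132.16402682   10.        ]
corner [ 411.6370868  -111.73305108   10.        ]
corner [434.39099283 -21.51880769  10.        ]
t 10.25 tcp [ 454.5 -141.1  259.2] delta cm [-3.96 -4.06  5.92] rot [ 3.00e-02 -3.00e-02  4.05e+01] F [ 1.1  0.3 -0.3] w 85.3
```

Emit:
{"method": "drive_tool", "body": {
  "fingers": [1,1,1,1,1,1,1,1],
  "delta_pos": [
    [-4,-4,5.9],
    [-4,-4,5.9],
    [-4,-4,5.9],
    [-4,-4,5.9],
    [-4,-4,5.9],
    [-4,-4,5.9],
    [-4,-4,5.9],
    [-4,-4,5.9]
  ],
  "rotation": [
    [0,0,7],
    [0,0,14],
    [0,0,21],
    [0,0,28],
    [0,0,35],
    [0,0,38],
    [0,0,38],
    [0,0,38]
  ]
}}

```text
time: 10.92
tool_pos: [436.1, -192.6, 200.2]
eef_rot: [[0.226, 0.974, -0.0], [0.974, -0.226, 0.0], [0.0, -0.0, -1.0]]
wrist_force: [1.0, 1.2, -0.7]
gripper_width: 85.4
finger_force: 0.0
```

Run:
```python
from h import *
m=viewer.camera_model("wrist");im=viewer.camera("wrist");cv2.imwrite("pics/w4.png",im[:,:,::-1])
for n,z in [("board_grip",42),("specimen",50)]:
    for r in viewer.tip_of("wrist",n)[:2]: print(n,np.round(px(r["position"])),round(r["confidence"],2),atz(m,px(r["position"]),z).round(1))
move([434,-194,200],-103); print(manip.get_state()["qpos"])
```

```text
board_grip [278. 185.] 0.72 [ 434.8 -188.9   42. ]
board_grip [322. 265.] 0.69 [ 459.9 -285.3   42. ]
specimen [281.  55.] 0.69 [463.1 -76.7  50. ]
specimen [169. 337.] 0.69 [ 273.3 -332.2   50. ]
t 11.07 tcp [ 436.2 -192.5  200.3] delta cm [-0.2  -0.18  0.03] rot [ 0.   -0.   -0.09] F [-1.1  0.4  0.8] w 85.3
[-15.30977695  -3.31616717  35.07294896 110.42124522   1.99458317
  72.30379396   6.01719852]
```

View pics/w4.png

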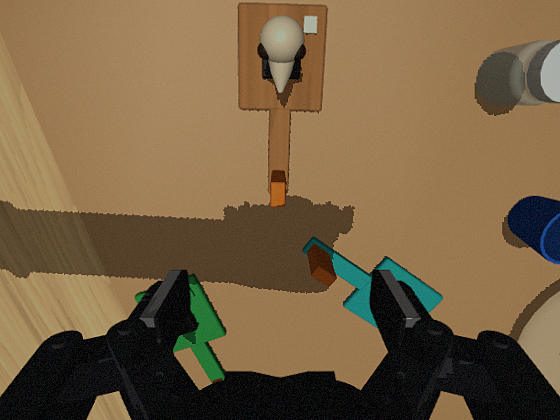

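Wooden board lies straight ahead: tab at (278,190), skull (282,40). Decoys (turquoise tab at (320,265), green) stay clear. Tilting the tool 20° back (so camera and body clear the lens later) and descending.

Emit:
{"method": "drive_tool", "body": {
  "fingers": [1,1,1,1,1,1,1,1],
  "delta_pos": [
    [0.9,-0.1,2],
    [0.9,-0.1,5],
    [0.9,-0.1,8],
    [0.9,-0.1,11],
    [0.9,-0.1,14],
    [0.9,-0.1,16],
    [0.9,-0.1,17],
    [0.9,-0.1,17]
  ],
  "rotation": [
    [0,7,0],
    [0,14,0],
    [0,20,0],
    [0,20,0],
    [0,20,0],
    [0,20,0],
    [0,20,0],
    [0,20,0]
  ]
}}

```text
time: 11.73
tool_pos: [435.9, -182.8, 28.3]
eef_rot: [[0.215, 0.974, 0.074], [0.915, -0.227, 0.334], [0.342, -0.004, -0.94]]
wrist_force: [0.1, 0.7, -0.3]
gripper_width: 85.4
finger_force: 0.0
```

Run:
```python
from h import *
im=viewer.camera("wrist");cv2.imwrite("pics/w5.png",im[:,:,::-1])
s=manip.get_state();R=np.array(s["eef_rot"]);print(s["tool_pos"],"grasp",s["tool_pos"]-18.7*R[:,2],s["wrist_force"])
```

```text
[ 437.01442367 -183.32428755   29.93976437] grasp [ 435.58704439 -189.55811415   47.51224269] [0.53028433 0.07276076 0.5625673 ]
```

View pics/w5.png

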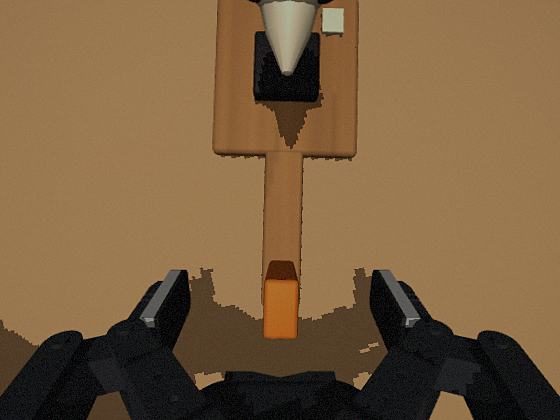

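Tab centred between the pads. Close.

Emit:
{"method": "drive_tool", "body": {
  "fingers": [0,0,0,0,0,0,0,0],
  "delta_pos": [
    [0,0,0],
    [0,0,0],
    [0,0,0],
    [0,0,0],
    [0,0,0],
    [0,0,0],
    [0,0,0],
    [0,0,0]
  ],
  "rotation": [
    [0,0,0],
    [0,0,0],
    [0,0,0],
    [0,0,0],
    [0,0,0],
    [0,0,0],
    [0,0,0],
    [0,0,0]
  ],
  "grip_force": 45
}}

```text
time: 12.45
tool_pos: [437.8, -183.8, 30.9]
eef_rot: [[0.214, 0.974, 0.079], [0.915, -0.228, 0.333], [0.342, 0.001, -0.94]]
wrist_force: [-0.7, -0.2, 5.5]
gripper_width: 13.4
finger_force: 44.5
```

Emit:
{"method": "drive_tool", "body": {
  "fingers": [0,0,0,0],
  "delta_pos": [
    [0,0,0],
    [0,0,0],
    [0,0,0],
    [0,0,0]
  ],
  "rotation": [
    [0,0,0],
    [0,0,0],
    [0,0,0],
    [0,0,0]
  ]
}}

```text
time: 12.78
tool_pos: [437.8, -183.8, 30.9]
eef_rot: [[0.214, 0.974, 0.079], [0.915, -0.228, 0.333], [0.342, 0.001, -0.94]]
wrist_force: [-0.4, 0.3, 5.9]
gripper_width: 13.5
finger_force: 44.7
```

Run:
```python
from h import *
m=viewer.camera_model("wrist")
im=viewer.camera("wrist");a=[np.round(px(r["position"])) for r in viewer.tip_of("wrist","specimen")[:1]]
s=manip.get_state();R=np.array(s["eef_rot"]);g=s["tool_pos"]-18.7*R[:,2]
print(a,[atz(m,p,50) for p in a],g,s["wrist_force"],s["gripper_width"])
# board corners bottom edge
yb=np.array([-R[1,1],R[0,1]])*1.0;yb/=np.linalg.norm(yb);print("yb",yb,"spec pred",g[:2]+120*yb)
D=np.array([520.5,178.8])-(g[:2]+120*yb);W=np.array([*D,0]);print("world",W,"tool cm",R.T@W/10, "per world z cm", R.T@[0,0,.1])
```

```text
[] [] [ 436.35135431 -190.03293375   48.48354743] [-0.13471726  0.9231878   6.97292978] 13.473302634539483
yb [0.22795954 0.97367061] spec pred [463.70649923 -73.19246111]
world [ 56.79350077 251.99246111   0.        ] tool cm [24.2695039  -0.21459224  8.8431981 ] per world z cm [ 0.03423636  0.00010093 -0.0939567 ]
```

Slide, first 12 cm.

Emit:
{"method": "drive_tool", "body": {
  "fingers": [0,0,0,0,0,0,0,0],
  "delta_pos": [
    [1.41,-0.01,0.513],
    [2.82,-0.02,1.027],
    [4.23,-0.04,1.54],
    [5.64,-0.05,2.053],
    [7.05,-0.06,2.566],
    [8.46,-0.08,3.08],
    [9.87,-0.09,3.593],
    [11.28,-0.1,4.106]
  ],
  "rotation": [
    [0,0,0],
    [0,0,0],
    [0,0,0],
    [0,0,0],
    [0,0,0],
    [0,0,0],
    [0,0,0],
    [0,0,0]
  ]
}}

```text
time: 13.55
tool_pos: [464.4, -68.1, 30.9]
eef_rot: [[0.215, 0.973, 0.08], [0.915, -0.23, 0.331], [0.34, 0.002, -0.94]]
wrist_force: [-1.4, -6.1, 5.0]
gripper_width: 13.2
finger_force: 45.0
```

Emit:
{"method": "drive_tool", "body": {
  "fingers": [0,0,0,0,0,0,0,0],
  "delta_pos": [
    [1.41,-0.01,0.513],
    [2.82,-0.02,1.027],
    [4.23,-0.04,1.54],
    [5.64,-0.05,2.053],
    [7.05,-0.06,2.566],
    [8.46,-0.08,3.08],
    [9.4,-0.09,3.422],
    [9.4,-0.09,3.422]
  ],
  "rotation": [
    [0,0,0],
    [0,0,0],
    [0,0,0],
    [0,0,0],
    [0,0,0],
    [0,0,0],
    [0,0,0],
    [0,0,0]
  ]
}}

```text
time: 14.22
tool_pos: [486.6, 32.7, 30.9]
eef_rot: [[0.212, 0.974, 0.079], [0.915, -0.226, 0.334], [0.343, 0.002, -0.939]]
wrist_force: [1.8, 2.0, 2.4]
gripper_width: 13.6
finger_force: 44.1
```

Run:
```python
from h import *
for c in ("scene","top"):
    m=viewer.camera_model(c);im=viewer.camera(c)
    for n in ("specimen","board_grip"):
        z=50 if n=="specimen" else 42
        print(c,n,[(np.round(px(r["position"])),atz(m,px(r["position"]),z).round(1)[:2],round(r["confidence"],2)) for r in viewer.tip_of(c,n)])
s=manip.get_state();R=np.array(s["eef_rot"]);g=s["tool_pos"]-18.7*R[:,2]
yb=np.array([-R[1,1],R[0,1]]);yb/=np.linalg.norm(yb);sp=g[:2]+120*yb;print(g,sp,s["wrist_force"])
W=np.array([*(np.array([520.5,178.8])-sp),0]);print("tool cm",R.T@W/10)
```

```text
scene specimen [(array([164., 196.]), array([ 542.1, -361.2]), 0.89), (array([341., 265.]), array([516.6, 142.4]), 0.8), (array([452., 228.]), array([252.5, 276.4]), 0.67), (array([246., 161.]), array([ 276.5, -317.8]), 0.61)]
scene board_grip [(array([209., 155.]), array([ 296.1, -440. ]), 0.8), (array([206., 197.]), array([ 473.6, -282. ]), 0.61), (array([445., 202.]), array([143.4, 213.5]), 0.6)]
top specimen [(array([395., 281.]), array([ 281.7, -341.5]), 0.8), (array([227., 194.]), array([522.4, 147.3]), 0.73), (array([404., 191.]), array([ 543.1, -372.1]), 0.69), (array([183., 288.]), array([247.2, 259.5]), 0.68), (array([375., 140.]), array([ 697.9, -291.4]), 0.34)]
top board_grip [(array([371., 218.]), array([ 461.9, -279. ]), 0.96), (array([436., 278.]), array([ 294.3, -457.2]), 0.8), (array([195., 327.]), array([141.8, 218.2]), 0.68), (array([267., 209.]), array([481.7,  26.6]), 0.58)]
[484.6292594   25.6921238   48.46439594] [511.9496879  142.54071894] [0.7737459  4.67688136 5.20340439]
tool cm [3.49838073 0.00706072 1.28051372]
```

Emit:
{"method": "drive_tool", "body": {
  "fingers": [0,0,0,0,0],
  "delta_pos": [
    [1.2,0,0.44],
    [2.4,0,0.87],
    [3.5,0,1.28],
    [3.5,0,1.28],
    [3.5,0,1.28]
  ],
  "rotation": [
    [0,0,0],
    [0,0,0],
    [0,0,0],
    [0,0,0],
    [0,0,0]
  ]
}}

```text
time: 14.93
tool_pos: [495.4, 66.3, 30.9]
eef_rot: [[0.215, 0.973, 0.081], [0.915, -0.23, 0.332], [0.342, 0.002, -0.94]]
wrist_force: [2.5, 1.0, 5.9]
gripper_width: 13.6
finger_force: 44.7
```

Run:
```python
from h import *
ims=[]
for c in ("scene","top"):
    m=viewer.camera_model(c);im=viewer.camera(c)
    ims.append(cv2.resize(im[190:300,270:400] if c=="scene" else im[145:255,170:300],None,fx=3,fy=3,interpolation=2))
    for n,z in (("specimen",50),("board_grip",42),("lens",135)):
        print(c,n,[(np.round(px(r["position"])),atz(m,px(r["position"]),z).round(1)[:2],round(r["confidence"],2)) for r in viewer.tip_of(c,n)])
cv2.imwrite("pics/c6.png",np.hstack(ims)[:,:,::-1])
s=manip.get_state();R=np.array(s["eef_rot"]);g=s["tool_pos"]-18.7*R[:,2]
yb=np.array([-R[1,1],R[0,1]]);yb/=np.linalg.norm(yb);sp=g[:2]+120*yb;print(g,sp,yb,s["wrist_force"])
for c in ("scene","top"):
    m=viewer.camera_model(c);o=(270,190) if c=="scene" else (170,145)
    cs=[[*(sp+a*yb+b*np.array([yb[1],-yb[0]])),10] for a in(-48,48) for b in (-42,42)]
    print("pred corners crop",c,((proj(m,cs)-o)*3+([0,0] if c=="scene" else [390,0])).round().tolist())
```

```text
scene specimen [(array([163., 195.]), array([ 538. , -368.3]), 0.97), (array([450., 225.]), array([245.8, 266.9]), 0.91), (array([355., 272.]), array([519. , 175.3]), 0.77), (array([244., 160.]), array([ 276.5, -326.2]), 0.77), (array([308., 254.]), array([525.2,  65. ]), 0.47)]
scene board_grip [(array([446., 205.]), array([155. , 220.8]), 0.88), (array([206., 193.]), array([ 458.1, -295.9]), 0.69), (array([210., 153.]), array([ 289. , -445.5]), 0.57), (array([354., 274.]), array([516., 172.]), 0.39)]
scene lens [(array([360., 240.]), array([522.3, 183.6]), 0.58)]
top specimen [(array([405., 190.]), array([ 546.4, -375.1]), 0.92), (array([181., 288.]), array([246.2, 264.5]), 0.87), (array([213., 192.]), array([526.4, 186.8]), 0.74), (array([394., 282.]), array([ 277.9, -337.2]), 0.64)]
top board_grip [(array([255., 205.]), array([492.1,  62.4]), 0.97), (array([439., 278.]), array([ 292.3, -466. ]), 0.84), (array([196., 325.]), array([146.7, 217.5]), 0.69), (array([372., 219.]), array([ 457.5, -281. ]), 0.63)]
top lens [(array([210., 188.]), array([520. , 180.4]), 0.59)]
[493.83558054  60.0843818   48.46144118] [521.41326495 176.87252898] [0.22981404 0.97323456] [2.5996883  0.76692057 4.43192662]
pred corners crop scene [[243.0, 236.0], [157.0, 286.0], [344.0, 302.0], [258.0, 358.0]]
pred corners crop top [[571.0, 206.0], [593.0, 128.0], [480.0, 183.0], [503.0, 105.0]]
```

View pics/c6.png

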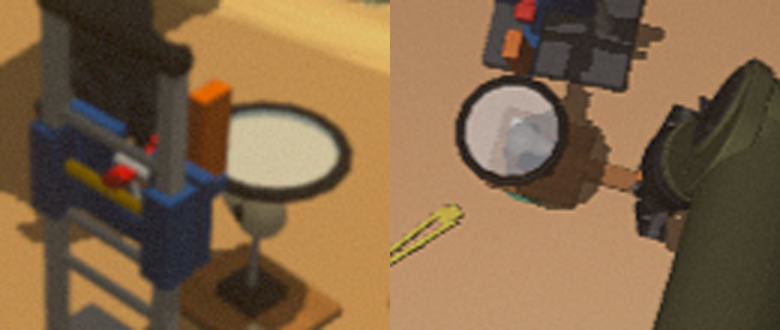

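Specimen ≈ (521,178) vs lens ≈ (520.5,179); scene crop shows skull below the lens, board corner (342,305) as predicted (344,302). Release and back off.

Emit:
{"method": "drive_tool", "body": {
  "fingers": [0.2,0.5,1,1,1,1,1,1],
  "delta_pos": [
    [0,0,0],
    [0,0,0],
    [0,0,0],
    [0,0,0],
    [0,0,0],
    [0,0,0],
    [0,0,0],
    [0,0,0]
  ],
  "rotation": [
    [0,0,0],
    [0,0,0],
    [0,0,0],
    [0,0,0],
    [0,0,0],
    [0,0,0],
    [0,0,0],
    [0,0,0]
  ]
}}

```text
time: 16.0
tool_pos: [494.0, 67.4, 30.2]
eef_rot: [[0.214, 0.974, 0.078], [0.915, -0.228, 0.333], [0.342, -0.0, -0.94]]
wrist_force: [-0.1, 0.5, -0.6]
gripper_width: 85.6
finger_force: 0.0
```

Emit:
{"method": "drive_tool", "body": {
  "fingers": [1,1,1,1,1,1,1,1],
  "delta_pos": [
    [0,0,-1],
    [0,0,-2.5],
    [0,0,-4],
    [0,0,-6],
    [0,0,-8],
    [0,0,-10],
    [0,0,-12],
    [0,0,-12]
  ],
  "rotation": [
    [0,0,0],
    [0,0,0],
    [0,0,0],
    [0,0,0],
    [0,0,0],
    [0,0,0],
    [0,0,0],
    [0,0,0]
  ]
}}

```text
time: 16.67
tool_pos: [487.2, 25.4, 147.5]
eef_rot: [[0.214, 0.973, 0.086], [0.914, -0.231, 0.333], [0.344, 0.007, -0.939]]
wrist_force: [1.2, -1.2, 0.7]
gripper_width: 85.5
finger_force: 0.0
```

Run:
```python
from h import *
for c in ("scene","top","wrist"):
    m=viewer.camera_model(c);im=viewer.camera(c)
    for n,z in (("specimen",50),("board_grip",42),("lens",135)):
        print(c,n,[(atz(m,px(r["position"]),z).round(1)[:2],round(r["confidence"],2)) for r in viewer.tip_of(c,n) if 460<atz(m,px(r["position"]),z)[0]<560 and atz(m,px(r["position"]),z)[1]>0])
```

```text
scene specimen [(array([518.3, 174.6]), 0.67)]
scene board_grip [(array([490.4,  57. ]), 0.76)]
scene lens [(array([517.8, 182.5]), 0.97)]
top specimen [(array([533.1, 184.9]), 0.88)]
top board_grip [(array([497.2,  60.8]), 0.8)]
top lens [(array([517.6, 185.1]), 0.88)]
wrist specimen [(array([519.4, 175.3]), 0.65)]
wrist board_grip [(array([492.8,  60. ]), 0.55)]
wrist lens []
```

```bash
python3 -c "
from h import *
print(order.finish_job())"
```

```text
the job is handed in; nothing more can be done
None
```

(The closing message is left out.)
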